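Lock the cutting guide's two captive bolts

TASK

On the cutting mat lies a straightedge cutting guide, held by two captive bolts with T-bar knobs. Lock it: first turn the bolt next to the crosspiece (the head end) clockwise all the way to its end stop, then the T-bar bolt at the other end likewise, and let go. Leave the small round adjuster knob midway between them as it is set.

Things in the scene. Friction and masses are not known exactly. Their poses are not given: they have to be found in the camera images.
- guide: the cutting guide, fixed: an aluminium bar 56 mm wide, 330 mm long on a grey plate 80 mm wide, 18 mm high in all; at its +y end (the head) a dark steel crosspiece 160 x 24 mm, 22 mm high. Origin at the centre of its underside, 3 mm above the table on the green mat; x across the bar, y along it towards the crosspiece, z up. Lies at any yaw.
- head_bolt (a joint): First bolt, by the crosspiece: black T-bar grip 42 mm long, 14 mm thick on a 44 mm steel disc, its upright axis at guide x = 0, y = +85 mm. Grasp 55 mm above the guide's underside (grip top 62, disc top 32 mm). Rad, growing clockwise from above: 0 = grip along guide x (across the bar), 1.571 = end stop, grip along guide y (in line). Grip heading = guide yaw - value. Starts 0.15 to 0.55; light friction 0.06 N m, stays where left.
- tail_bolt (a joint): Second bolt, at the other end: black T-bar grip 42 mm long, 14 mm thick on a 44 mm steel disc, its upright axis at guide x = 0, y = -85 mm. Grasp 55 mm above the guide's underside (grip top 62, disc top 32 mm). Rad, growing clockwise from above: 0 = grip along guide x (across the bar), 1.571 = end stop, grip along guide y (in line). Grip heading = guide yaw - value. Starts 0.15 to 0.55; light friction 0.06 N m, stays where left.
- adjuster (a joint): leave alone: a round ribbed black knob 36 mm across, 20 mm high, at the guide's centre, its top 39 mm above the guide's underside. Value in rad, clockwise from above; starts at 0 and turns easily either way.

How it is judged:
On the way, in this order (a step that is already met when the one before it is completed fails the run):
1. the head bolt is turned home while the tail bolt is not yet (value of joint head_bolt above 1.39 rad and value of joint tail_bolt below 0.9 rad), for 0.2 s.
2. the tail bolt is turned home too (value of joint each of head_bolt, tail_bolt above 1.39 rad), for 0.2 s.
At the end, for the whole second after the job is handed in: Both T-bar bolts stand within about 10 degrees (0.18 rad) of their end stop at 1.571 rad, the head bolt having been turned home first, and the round adjuster is within 0.17 rad (10 degrees) of where it was (all of step 2 and value of joint adjuster between -0.17 and 0.17 rad); the robot touches nothing.
It fails at once if the tail bolt is turned (past 0.9 rad) before the head bolt is home (value of joint tail_bolt above 0.9 rad and value of joint head_bolt below 1.39 rad).
It fails at once if the round adjuster is turned by more than 0.17 rad (value of joint adjuster above 0.17 rad or value of joint adjuster below -0.17 rad).
It also fails if it takes over 42 s, if anything falls off the work surface, if the arm or the gripper's body presses on something with over 40 N, if the wrist force passes 120 N, or if a joint passes its speed limit or range.

ROBOT

A 6-joint arm with a two-finger parallel gripper is mounted at the origin on the work surface. World frame = base frame: x ahead of the robot, y to its left, z up, the work surface at z = 0. Lengths are in m, angles in rad, forces in N, time in s.
With the tool pointing down it reaches from about 0.375 to 0.9 m from the base axis. Payload 3.1 kg.
Tool frame: the origin (TCP) lies at the very end of the fingers, on their centre line; the grasp point (between the pads) lies 19 mm behind it (grip_depth is the distance from the TCP to the grasp point, in m); z points along the fingers, y is the line along which they close (so a half turn about z gives the same grasp; the last joint's range is limited). The gripper opens to 85 mm and grips with 20 to 120 N. Pads are 22 mm wide; open, the fingers measure 114 mm over their backs; the gripper's body (76 mm by 85 mm) begins 54 mm behind the grasp point. The pads swing forward as they close: fully open they stand 13 mm farther back than shut.
Start: joints at [-1.296, 0.527, 1.433, -0, 1.181, -0.178], TCP at [0.274, -0.562, 0.231] pointing down, gripper open.
Joint ranges: [-3.08, 3.08], [-0.75, 2.2], [0.22, 2.44], [-1.43, 4.57], [0, 2.65], [-2.85, 2.85]. Speed limits (rad/s): [2.79, 2.79, 3.14, 3.14, 3.14, 3.14].

INTERFACE

Orientations are given as a unit quaternion [x, y, z, w].
In Python, from station import * gives the robot as it stands.
- The arm moves only by the tool apply_moves, never from a script. Its argument "plan" is a list of rows, each a list of 7 numbers: the shift along the tool's x, y, z in m, then the turn, a rotation vector about the tool's x, y, z in rad, then the gripper command: -1 is fully open, 1 is shut, values between are in proportion. In form: [[dx, dy, dz, wx, wy, wz, jaw], ...]. A call has 1 to 8 rows; each row shifts and turns the commanded pose from where the row before left it, along the tool's axes as they then stand; what a row does not reach is not made up. A row lasts 1/8 s, in which the tool goes at most 62.5 mm and 10.7 degrees, less where a joint would pass 70% of its speed; a pose out of reach is approached as far as the arm can. A call is refused whole if a number of a shift passes 0.0625 or a number of a turn 0.188, either way. A call with a gripper value outside its range is refused whole. The fingers move at their own pace and stop on an object; "force" is the grip in N (left out, the last holds). Time passes only in rows, so rows that do not move let the fingers close. It gives the time, the measured TCP pose, the force, the opening and the grip force at its end, in the units of the state.
- sense(): the state, without advancing time (a new reading comes with each control period).
- snapshot(name): name is "scene" or "top" or "wrist"; returns the picture (480x640x3 uint8, red, green, blue); there is no depth.
- calibration(name): a dict with "camera_matrix" (3x3 intrinsics, pixels), "R" (3x3) and "t" (3): a world point X has camera coordinates R X + t; the wrist camera has in their place "mount" (4x4, takes a point from camera to tool coordinates, whose origin is the TCP and whose axes are the flange's). Camera axes: x right, y down, z forward; pixel columns grow to the right and rows downward; lengths in m; the calibration is good to about 2 mm. The wrist camera is an equidistant fisheye: a pixel r from the principal point sees the ray r / f radians off the axis. A picture is of the moment at which its call begins: read the wrist's pose just before it. calibration takes no time and is no camera call.
- sign_off(): hands the job in; it is judged then, once.
The state is a dict: "t": time; "q": joint angles; "qd": joint speeds; "tau": joint torques, N m; "tcp_pos": TCP position; "tool_rot": TCP orientation; "force": force on the tool from outside, world axes, zero at the start; "ft_torque": the same for the moment, N m; "finger_gap": opening from 0.0 (shut) to 1.0 (fully open); "gripper_force": force on a finger pad.
Only numpy, scipy, OpenCV 4.12 (cv2) and the standard library are available. Lean on these libraries where they do the work, as an engineer would, in place of code of your own. Each camera call takes 0.05 s, during which the arm holds its last target. There are 200 camera calls.

## Working session

There is one attempt and no reset: what is moved stays moved. The work goes in short steps, Python scripts to look and compute and a tool call to move; the robot and the scene stay as the last step left them, time stands still between calls to the robot, and variables do not carry over. Pictures are saved under pics/ and viewed, at most 10 in all, crops included, and the job is handed in when it is done.

Besides the shell and the picture viewer there is one more tool, called after "Request:" as name(argument=value, ...), one argument or row to a line, values as JSON. apply_moves: Moves the arm, as the interface text tells. Its arguments: {"type":"object","properties":{"plan":{"type":"array"},"force":{"type":"number"}},"required":["plan"]}

```bash
mkdir -p pics; python3 - <<'E'
from station import *
import cv2,numpy as np
s=sense();print(s)
for n in("top","scene"):
    c=calibration(n);print(n,c)
    cv2.imwrite(f"pics/{n}0.png",snapshot(n)[:,:,::-1])
print(calibration("wrist"))
E
```

```text
{'t': 0.0, 'q': array([-1.29552064e+00,  5.28421239e-01,  1.43389700e+00,  1.50398604e-05,
        1.18138613e+00, -1.78482944e-01]), 'qd': array([-9.58201746e-05, -6.13725454e-04, -1.86319799e-04,  2.26836989e-04,
        2.01933702e-04, -5.79400578e-04]), 'tau': array([-2.51662364e-03, -4.42360497e+01, -1.78026974e+01, -3.65875858e-04,
        8.37257219e-03,  1.55587351e-06]), 'tcp_pos': array([ 0.27381149, -0.56104329,  0.2303629 ]), 'tool_rot': array([ 9.74373200e-01,  2.24934996e-01, -4.41341048e-05, -1.05496087e-03]), 'force': array([-1.11989308, -0.14440846, -0.25035011]), 'ft_torque': array([0.00921969, 0.02126611, 0.00099075]), 'gripper_force': 0.0, 'finger_gap': 0.9970400663984113}
top {'camera_matrix': array([[467.79773612,   0.        , 320.72952762],
       [  0.        , 467.79773612, 242.61188413],
       [  0.        ,   0.        ,   1.        ]]), 'R': array([[-0.0087256 , -0.99992075, -0.00907503],
       [-0.98934229,  0.0099517 , -0.14526804],
       [ 0.14534684,  0.00771076, -0.98935072]]), 't': array([0.03953499, 0.57399578, 0.60573883])}
scene {'camera_matri
[... 186 characters left out ...]
0.84945598,  0.01106096],
       [ 0.5466163 ,  0.34937829, -0.76101605],
       [-0.65031409, -0.39542301, -0.64863875]]), 't': array([ 0.28445796, -0.27127416,  1.06849258])}
{'camera_matrix': array([[371.64829954,   0.        , 319.02854822],
       [  0.        , 371.64829954, 245.51106497],
       [  0.        ,   0.        ,   1.        ]]), 'mount': array([[ 8.77486528e-04, -9.56909116e-01, -2.90386248e-01,
         7.35207986e-02],
       [ 9.99999195e-01,  1.10585097e-03, -6.22319599e-04,
         8.30011603e-04],
       [ 9.16627211e-04, -2.90385468e-01,  9.56909316e-01,
        -1.42314290e-01],
       [ 0.00000000e+00,  0.00000000e+00,  0.00000000e+00,
         1.00000000e+00]])}
```

View pics/top0.png

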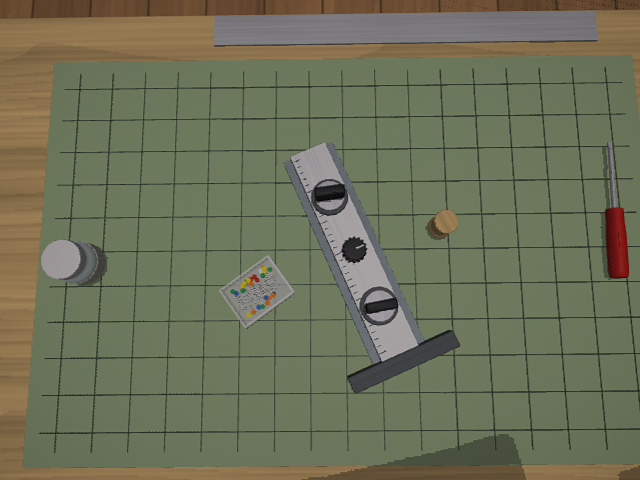

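The top view shows the head bolt's grip at about (380,306), next to the crosspiece. The tail grip is at (330,194) and the adjuster at (354,250).

```bash
cat > h.py <<'E'
from station import *
import cv2,numpy as np
from scipy.spatial.transform import Rotation as Ro
def ray(n,uv,z):
    c=calibration(n);d=c["R"].T@np.linalg.solve(c["camera_matrix"],[*uv,1]);o=-c["R"].T@c["t"]
    return (o+d*(z-o[2])/d[2])[:2]
def rect(n,pts,z):
    P=np.array([ray(n,p,z) for p in pts],np.float32)
    c,_,_=cv2.minAreaRect(P*1000)
    b=cv2.boxPoints(cv2.minAreaRect(P*1000));e=[b[1]-b[0],b[2]-b[1]]
    L=[np.linalg.norm(x) for x in e];v=e[int(np.argmax(L))]
    return np.round(c,1),np.round(sorted(L),1),round(float(np.arctan2(v[1],v[0])%np.pi),3)
E
python3 - <<'E'
from h import *
im=cv2.imread("pics/top0.png");m=(im.max(2)<42).astype(np.uint8)
n,l,st,ce=cv2.connectedComponentsWithStats(m)
for i in range(1,n):
    if st[i,4]>80 and 250<ce[i][0]<480 and 130<ce[i][1]<420:
        ys,xs=np.where(l==i);print(ce[i].round(1),st[i,4],rect("top",np.c_[xs,ys],.065),ray("top",ce[i],.042).round(4))
m=((im.max(2)<75)&(np.ptp(im,axis=2)<20)).astype(np.uint8)
n,l,st,ce=cv2.connectedComponentsWithStats(m)
for i in range(1,n):
    if st[i,4]>1000: ys,xs=np.where(l==i);print(ce[i].round(1),st[i,4],rect("top",np.c_[xs,ys],.025))
s=sense();print(Ro.from_quat(s['tool_rot']).as_matrix().round(3))
E
```

```text
[329.2 192.4] 355 (array([640. ,  21.7]), array([19.2, 41.5], dtype=float32), 1.693) [0.6456 0.0216]
[353.6 248.7] 183 (array([561. ,  -9.9]), array([31.1, 32.3], dtype=float32), 2.344) [ 0.5654 -0.0112]
[381.5 305.6] 237 (array([487. , -43.9]), array([12.7, 42.9], dtype=float32), 1.765) [ 0.4872 -0.0475]Traceback (most recent call last):
  File "<stdin>", line 10, in <module>
  File "h.py", line 8, in rect
    P=np.array([ray(n,p,z) for p in pts],np.float32)
                ~~~^^^^^^^
  File "h.py", line 5, in ray
    c=calibration(n);d=c["R"].T@np.linalg.solve(c["camera_matrix"],[*uv,1]);o=-c["R"].T@c["t"]
ValueError: time passes only in moves, steps and waits
```

Request:
apply_moves(
  plan=[
    [0.046,-0.041,0,0,0,0,0],
    [0.046,-0.041,0,0,0,0,0],
    [0.046,-0.041,0,0,0,0,0],
    [0.046,-0.041,0,0,0,0,0],
    [0.046,-0.041,0,0,0,0,0],
    [0.046,-0.041,0,0,0,0,0],
    [0.046,-0.041,0,0,0,0,0],
    [0.046,-0.041,0,0,0,0,0],
  ],
  force=60,
)

```text
t: 1.1
tcp_pos: [0.4613, -0.1037, 0.2312]
tool_rot: [0.974, 0.225, -0.0, 0.0]
force: [1.6, -0.6, -0.3]
finger_gap: 0.504
gripper_force: 0.0
```

Request:
apply_moves(
  plan=[
    [0.05,-0.036,0,0,0,0,0],
    [0,0,0,0,0,-0.187,0],
    [0,0,0,0,0,-0.187,0],
    [0,0,0,0,0,-0.187,0],
    [0,0,0,0,0,-0.187,0],
    [0,0,0,0,0,-0.187,0],
    [0,0,0,0,0,-0.187,0],
    [0,0,0,0,0,-0.187,0],
  ],
)

```text
t: 2.1
tcp_pos: [0.4898, -0.0512, 0.231]
tool_rot: [0.634, 0.774, -0.0, -0.0]
force: [-0.4, 0.6, -0.0]
finger_gap: 0.5
gripper_force: 0.0
```

```bash
cat > h.py <<'E'
from station import *
import cv2,numpy as np
from scipy.spatial.transform import Rotation as Ro
def look(name):
    s=sense();im=snapshot("wrist")[:,:,::-1].copy();cv2.imwrite(f"pics/{name}.png",im);return s,im
W=calibration("wrist")
def wpts(s,uv,z):
    K=W["camera_matrix"];M=W["mount"];uv=np.atleast_2d(np.float64(uv))
    p=(uv-[K[0,2],K[1,2]])/K[0,0];r=np.linalg.norm(p,axis=1)+1e-9
    d=np.c_[p*(np.sin(r)/r)[:,None],np.cos(r)]
    R=Ro.from_quat(s['tool_rot']).as_matrix();d=d@(R@M[:3,:3]).T;o=s['tcp_pos']+R@M[:3,3]
    return (o+d*((z-o[2])/d[:,2])[:,None])[:,:2]
def rect(P):
    r=cv2.minAreaRect((np.float32(P)*1000));b=cv2.boxPoints(r);e=[b[1]-b[0],b[2]-b[1]]
    L=[np.linalg.norm(x) for x in e];v=e[int(np.argmax(L))]
    return np.round(r[0],1),np.round(sorted(L),1),round(float(np.arctan2(v[1],v[0])%np.pi),3)
def blobs(s,im,t=42,a=150):
    m=(im.max(2)<t).astype(np.uint8);n,l,st,ce=cv2.connectedComponentsWithStats(m)
    for i in range(1,n):
        if a<st[i,4]<20000:
            ys,xs=np.where(l==i);print(ce[i].round(),st[i,4],rect(wpts(s,np.c_[xs,ys],.065)),wpts(s,ce[i],.065).round(4))
E
python3 - <<'E'
from h import *
s,im=look("w1");blobs(s,im)
E
```

```text
[ 16. 111.] 623 (array([142. ,  13.4]), array([ 47.1, 152.1], dtype=float32), 1.739) [[0.1524 0.0108]]
[233. 191.] 461 (array([406.9, -33.9]), array([21. , 68.3], dtype=float32), 1.954) [[ 0.4124 -0.0378]]
[494. 179.] 979 (array([635.2,  20.8]), array([24.2, 40.2], dtype=float32), 1.698) [[0.6348 0.0209]]
[405. 191.] 852 (array([556.5,  -9.2]), array([28.8, 31.9], dtype=float32), 2.588) [[ 0.5557 -0.0085]]
[318. 213.] 721 (array([486.4, -43.3]), array([12.9, 43.4], dtype=float32), 1.77) [[ 0.4866 -0.0432]]
```

View pics/w1.png

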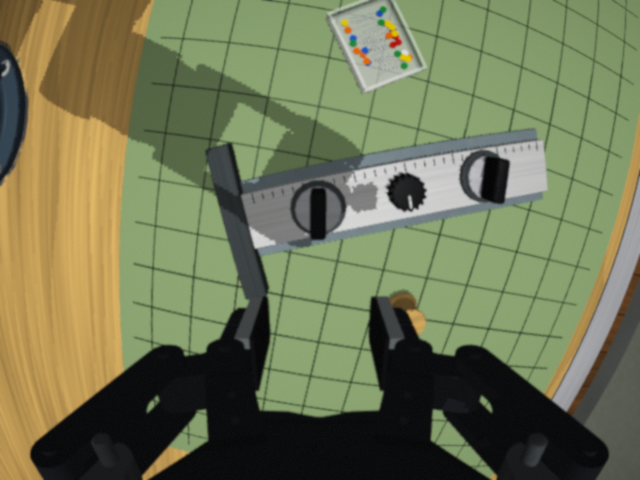

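The wrist view shows the head grip at (318,213), upright and in line with the fingers. Its position, (0.4866, -0.0434), agrees with the top view, so I'll descend and grip.

Request:
apply_moves(
  plan=[
    [0.008,-0.0015,0.04,0,0,0,0],
    [0,0,0.05,0,0,0,0],
    [0,0,0.05,0,0,0,0],
    [0,0,0.03,0,0,0,0],
    [0,0,0.02,0,0,0,0],
    [0,0,0,0,0,0,0],
  ],
)

```text
t: 2.9
tcp_pos: [0.486, -0.0434, 0.0399]
tool_rot: [0.637, 0.771, -0.001, -0.002]
force: [0.1, -1.0, 0.3]
finger_gap: 0.498
gripper_force: 0.0
```

Request:
apply_moves(
  plan=[
    [0,0,0,0,0,0,1],
    [0,0,0,0,0,0,1],
    [0,0,0,0,0,0,1],
    [0,0,0,0,0,0,1],
    [0,0,0,0,0,0,1],
    [0,0,0,0,0,0,1],
  ],
  force=40,
)

```text
t: 3.65
tcp_pos: [0.4872, -0.044, 0.0423]
tool_rot: [0.636, 0.772, 0.0, 0.001]
force: [-2.8, -1.8, 7.3]
finger_gap: 0.156
gripper_force: 40.5
```

Request:
apply_moves(
  plan=[
    [0,0,-0.002,0,0,0.1,1],
    [0,0,0,0,0,0.18,1],
    [0,0,0,0,0,0.18,1],
    [0,0,0,0,0,0.18,1],
    [0,0,0,0,0,0.18,1],
    [0,0,0,0,0,0.18,1],
    [0,0,0,0,0,0.18,1],
    [0,0,0,0,0,0,1],
  ],
)

```text
t: 4.65
tcp_pos: [0.4886, -0.0447, 0.0425]
tool_rot: [0.958, 0.288, 0.001, 0.001]
force: [3.0, -4.3, -15.1]
finger_gap: 0.154
gripper_force: 40.6
```

```bash
python3 - <<'E'
from h import *
s,im=look("w2");blobs(s,im);R=Ro.from_quat(s['tool_rot']).as_matrix();print(np.arctan2(R[1,0],R[0,0]),s['ft_torque'],s['force'],s['tcp_pos'])
E
```

```text
[363. 115.] 1514 (array([562.7, -11.4]), array([26. , 26.1], dtype=float32), 1.032) [[ 0.5638 -0.0125]]
0.584743930409549 [-0.82298447 -0.51510606 -0.10807219] [  2.99979868  -4.30999377 -15.07423515] [ 0.48861614 -0.04465521  0.0425306 ]
```

Request:
apply_moves(
  plan=[
    [0,0,0.001,0,0,0.1,1],
    [0,0,0,0,0,0.08,1],
    [0,0,0,0,0,0.04,1],
    [0,0,0,0,0,0,1],
  ],
)

```text
t: 5.2
tcp_pos: [0.4887, -0.0449, 0.0425]
tool_rot: [0.983, 0.185, 0.001, 0.002]
force: [1.9, -4.7, -6.6]
finger_gap: 0.157
gripper_force: 48.7
```

```bash
python3 - <<'E'
from h import *
s=sense();R=Ro.from_quat(s['tool_rot']).as_matrix();print(np.arctan2(R[1,0],R[0,0]),s['ft_torque'],s['force'],s['tcp_pos'])
E
```

```text
0.37148878785913836 [-0.90205208 -0.26211142  1.12826959] [ 1.85460348 -4.67497812 -6.5540559 ] [ 0.48868993 -0.04487296  0.04249004]
```

Request:
apply_moves(
  plan=[
    [0,0,0,0,0,0,0],
    [0,0,0,0,0,0,0],
    [0,0,0,0,0,0,0],
    [0,0,-0.03,0,0,0,0],
    [0,0,-0.06,0,0,0,0],
    [0,0,-0.06,0,0,0,0],
    [0,0,-0.03,0,0,0,0],
  ],
)

```text
t: 6.08
tcp_pos: [0.488, -0.0437, 0.2257]
tool_rot: [0.984, 0.181, 0.002, 0.001]
force: [0.2, -0.2, -0.9]
finger_gap: 0.5
gripper_force: 0.0
```

Request:
apply_moves(
  plan=[
    [0.055,-0.002,0,0,0,-0.05,0],
    [0.055,0,0,0,0,-0.18,0],
    [0.053,0.015,0,0,0,-0.18,0],
    [0,0,0,0,0,-0.187,0],
    [0,0,0,0,0,-0.187,0],
    [0,0,0,0,0,-0.187,0],
    [0,0,0,0,0,-0.187,0],
    [0,0,0,0,0,-0.187,0],
  ],
)

```text
t: 7.08
tcp_pos: [0.6398, 0.0172, 0.222]
tool_rot: [0.655, 0.756, -0.0, -0.001]
force: [1.4, 0.7, -0.1]
finger_gap: 0.499
gripper_force: 0.0
```

```bash
python3 - <<'E'
from h import *
s,im=look("w3");blobs(s,im);R=Ro.from_quat(s['tool_rot']).as_matrix();print(np.arctan2(R[1,0],R[0,0]),s['force'],s['tcp_pos'])
E
```

```text
[323. 194.] 172 (array([639.9,  40.4]), array([20.3, 42.8], dtype=float32), 0.165) [[0.6387 0.0437]]
[324. 218.] 784 (array([642.6,  23.8]), array([13.4, 44. ], dtype=float32), 1.716) [[0.6428 0.0239]]
[ 97. 223.] 378 (array([432.9,  -9.1]), array([11.2, 42.9], dtype=float32), 1.972) [[ 0.4324 -0.0079]]
[237. 236.] 907 (array([571.3,  -2.5]), array([29.5, 33. ], dtype=float32), 1.009) [[ 0.5716 -0.0013]]
[154. 264.] 726 (array([493.7, -39.9]), array([16.5, 52. ], dtype=float32), 0.411) [[ 0.4948 -0.0393]]
[133. 312.] 310 (array([470. , -94.5]), array([10.9, 41.9], dtype=float32), 1.983) [[ 0.4695 -0.0941]]
1.7141607914289791 [ 1.43660037  0.67512201 -0.09791279] [0.63981689 0.01724979 0.22202887]
```

View pics/w3.png

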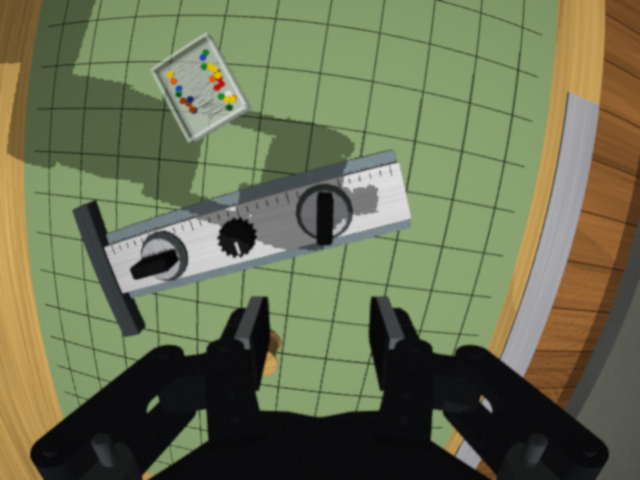

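The head grip at (154,264) now lies in line with the bar. The tail grip at (324,218) is at (0.6427, 0.0238), heading 1.716, and the tool is already aligned with it.

Request:
apply_moves(
  plan=[
    [0.006,0.004,0.04,0,0,0,0],
    [0,0,0.05,0,0,0,0],
    [0,0,0.05,0,0,0,0],
    [0,0,0.025,0,0,0,0],
    [0,0,0.015,0,0,0,0],
    [0,0,0,0,0,0,0],
  ],
)

```text
t: 7.88
tcp_pos: [0.6431, 0.0235, 0.0415]
tool_rot: [0.657, 0.754, -0.0, -0.001]
force: [-0.7, 0.0, 1.3]
finger_gap: 0.499
gripper_force: 0.0
```

Request:
apply_moves(
  plan=[
    [0,0,0,0,0,0,1],
    [0,0,0,0,0,0,1],
    [0,0,0,0,0,0,1],
    [0,0,0,0,0,0,1],
    [0,0,0,0,0,0,1],
  ],
  force=40,
)

```text
t: 8.5
tcp_pos: [0.6435, 0.0231, 0.044]
tool_rot: [0.657, 0.754, -0.0, 0.0]
force: [-2.7, -1.2, 6.1]
finger_gap: 0.155
gripper_force: 40.9
```

Request:
apply_moves(
  plan=[
    [0,0,-0.001,0,0,0.1,1],
    [0,0,0,0,0,0.18,1],
    [0,0,0,0,0,0.18,1],
    [0,0,0,0,0,0.18,1],
    [0,0,0,0,0,0.18,1],
    [0,0,0,0,0,0.18,1],
    [0,0,0,0,0,0.18,1],
    [0,0,0,0,0,0.1,1],
  ],
)

```text
t: 9.5
tcp_pos: [0.6449, 0.0223, 0.0441]
tool_rot: [0.978, 0.211, 0.001, 0.001]
force: [0.7, -3.0, -0.2]
finger_gap: 0.151
gripper_force: 39.9
```

Request:
apply_moves(
  plan=[
    [0,0,0,0,0,0.05,1],
    [0,0,0,0,0,0,1],
    [0,0,0,0,0,0,1],
  ],
)

```text
t: 9.88
tcp_pos: [0.6449, 0.0223, 0.0441]
tool_rot: [0.982, 0.189, 0.001, 0.001]
force: [0.4, -5.0, 0.5]
finger_gap: 0.155
gripper_force: 43.5
```

```bash
python3 - <<'E'
from h import *
s=sense();R=Ro.from_quat(s['tool_rot']).as_matrix();print(np.arctan2(R[1,0],R[0,0]),s['ft_torque'],s['force'],s['tcp_pos'],s['finger_gap'])
E
```

```text
0.3809379855120017 [-0.91714806 -0.09871851  0.95117864] [ 0.41310396 -5.04499362  0.48247399] [0.64488412 0.02228911 0.04412946] 0.15462553346409016
```

The tail bolt is against its stop, with 0.95 N m on the wrist. Next I'll release it, rise and check.

Request:
apply_moves(
  plan=[
    [0,0,0,0,0,0,0],
    [0,0,0,0,0,0,0],
    [0,0,0,0,0,0,0],
    [0,0,-0.03,0,0,0,0],
    [0,0,-0.06,0,0,0,0],
    [0,0,-0.06,0,0,0,0],
    [-0.05,0,0,0,0,0,0],
    [-0.05,0,0,0,0,0,0],
  ],
)

```text
t: 10.88
tcp_pos: [0.5502, -0.0135, 0.1944]
tool_rot: [0.982, 0.188, 0.001, 0.0]
force: [-0.5, -0.8, -0.3]
finger_gap: 0.501
gripper_force: 0.0
```

```bash
python3 - <<'E'
from h import *
s,im=look("w4");blobs(s,im)
E
```

```text
[321. 103.] 909 (array([641.8,  21. ]), array([12.2, 40.6], dtype=float32), 0.38) [[0.6424 0.0207]]
[323. 208.] 1139 (array([570.4,  -9.9]), array([29., 31.], dtype=float32), 0.272) [[ 0.5703 -0.0093]]
[317. 279.] 206 (array([513.3, -26.1]), array([13.5, 39. ], dtype=float32), 2.53) [[ 0.5161 -0.0262]]
[326. 309.] 780 (array([493.8, -43.3]), array([11.9, 49.8], dtype=float32), 0.417) [[ 0.495  -0.0428]]
```

View pics/w4.png

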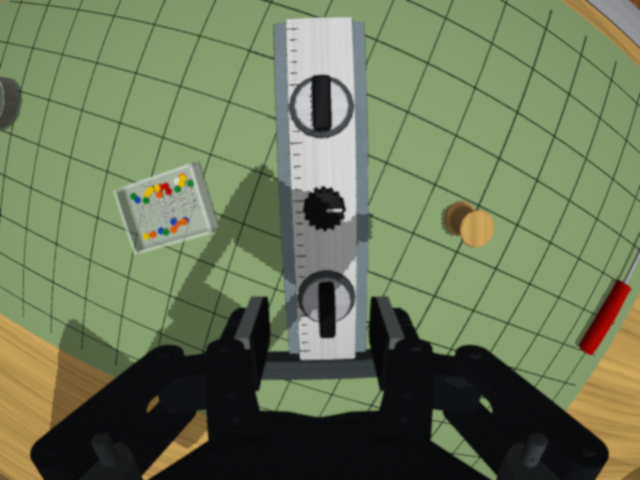

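Both grips, at (321,103) and (326,309), stand in line with the bar. The adjuster at (323,208) still has its pointer across the bar, and the gripper is clear of everything.

```bash
python3 -c "
from station import *
print(sign_off())"
```

```text
the job is handed in; nothing more can be done
None
```

I turned the head bolt to its end stop first, then the tail bolt, left the adjuster alone, and handed the job in at about 11 s with the gripper clear; no verdict came back from the judging.

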